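Take a pellet die apart and put it away in its case

ROBOT

A 6-joint arm with a two-finger parallel gripper is mounted at the origin on the work surface. World frame = base frame: x ahead of the robot, y to its left, z up, the work surface at z = 0. Lengths are in mm, angles in rad, forces in N, time in s.
With the tool pointing down it reaches from about 350 to 975 mm from the base axis. Payload 7.1 kg.
Tool frame: the origin (TCP) lies at the centre of the arm's flange, where the gripper is bolted on; the fingertips stand 182 mm ahead of it and the grasp point (between the pads) lies 163 mm ahead of it; z points along the fingers, y is the line along which they close (so a half turn about z gives the same grasp; the last joint's range is limited). The gripper opens to 88 mm and grips with 3 to 60 N. Pads are 20 mm wide; open, the fingers measure 115 mm over their backs; the gripper's body (75 mm by 178 mm) begins 61 mm behind the grasp point.
Start: joints at [1.225, 0.423, 1.63, -0, 1.089, -0.019], TCP at [200.602, 591.917, 404.675] pointing down, gripper open.
Joint ranges: [-3, 3], [-0.9, 2.11], [0.09, 2.58], [-1.31, 4.45], [0.11, 2.69], [-2.54, 2.54]. Speed limits (rad/s): [2.39, 2.39, 3.01, 3.14, 3.14, 3.14].

INTERFACE

Orientations are given as a rotation vector (axis times angle).
In Python, from workcell import readout, get_image, ctrl gives the robot as it stands.
- The arm moves only by the tool step_arm, never from a script. Its argument "targets" is a list that holds one entry, the list of rows, each a list of 7 numbers: the shift along the world's x, y, z as a fraction of full scale, then the turn, a rotation vector about the world's x, y, z as a fraction of full scale, then the opening, from 0 (shut) to 1 (fully open). In form: [[[dx, dy, dz, wx, wy, wz, claw], ...]]. A call has exactly 5 rows; each row shifts and turns the commanded pose from where the row before left it; what a row does not reach is not made up. Full scale, the value 1, is 0.05 m for a shift and 4 degrees for a turn. A row lasts 1/8 s, in which the tool goes at most 62.5 mm and 10.7 degrees, less where a joint would pass 70% of its speed; a pose out of reach is approached as far as the arm can. A call with a number of a shift or a turn outside -1 to 1 is refused whole. A call with a gripper value outside its range is refused whole. The fingers move at their own pace and stop on an object; the grip force is fixed at half the most. Time passes only in rows, so rows that do not move let the fingers close, or fill a call up. It gives the time, the measured TCP pose, the force, the opening and the grip force at its end, in the units of the state.
- readout.get_obs(): the state, without advancing time (a new reading comes with each control period).
- get_image(name): name is "scene" or "top" or "wrist"; returns a dict with "pixels" (384x512x3 uint8, red, green, blue), "intrinsics" (3x3 intrinsics, pixels), "k1" (the pictures are not rectified: a ray, as slopes to the right and down, at radius r is drawn at 1 + k1 r^2 times it, then the intrinsics apply), "extrinsics" (4x4, takes a point from world to camera coordinates). Camera axes: x right, y down, z forward; pixel columns grow to the right and rows downward; lengths in mm; the calibration is good to about 2 mm. A picture is of the moment at which its call begins. There is no depth.
- ctrl.close_job(): hands the job in; it is judged then, once.
The state is a dict: "t": time; "qpos": joint angles; "qvel": joint speeds; "joint_torque": joint torques, N m; "ee_pos": TCP position; "orientation": TCP orientation; "ft_force": force on the tool from outside, world axes, zero at the start; "moment": the same for the moment, N m; "width": finger opening in mm; "grasp_force": force on a finger pad.
Only numpy, scipy, OpenCV 4.12 (cv2) and the standard library are available. Lean on these libraries where they do the work, as an engineer would, in place of code of your own. Each camera call takes 0.05 s, during which the arm holds its last target. There are 200 camera calls.

TASK

Take the steel pellet die apart from the top down, one piece at a time - plunger, extraction ring, body, base - and put each piece away upright in the foam cut-out of the storage case that is made for it, the plunger rod-down in the deep hole. Set the pieces down gently, do not let them drop or fall over, and leave the mortar and the jar where they stand.

Things in the scene. Friction and masses are not known exactly. Their poses are not given: they have to be found in the camera images.
- die_plunger: Top of the steel stack: round head 36 mm across, 16 mm high, on a rod 11 mm thick, 50 mm long. At the start the head rests on the ring and the rod hangs through it 28 mm deep into the body's bore with at least 1.5 mm play all round: lift it straight up 55 mm to clear. About 0.16 kg. Origin: centre of the head's underside, where the rod begins (rod to z = -50 mm, head to +16 mm); z up.
- die_ring: Extraction ring, second in the stack, under the plunger's head: plain steel, 44 mm outside, 17 mm hole, 22 mm high, standing loose on the body. About 0.22 kg. Origin: centre of its underside; z up.
- die_body: Die body, third in the stack: a steel cylinder 53 mm in diameter, 46 mm high, with a 14 mm bore right through, widened to 32 mm in the lowest 3.5 mm, which slips loosely over the base's boss. About 0.7 kg. Origin: centre of its underside; z up.
- die_base: Die base, bottom of the stack, on the bench: a steel disc 64 mm in diameter, 26 mm high, with a boss on top (28 mm wide, 3 mm high) and a nozzle, a stub pipe 9 mm thick sticking out sideways 16 mm, its axis 16 mm above the underside: close the fingers across it, not on it. It may point anywhere when stored. About 0.65 kg. Origin: centre of the underside; z up; the nozzle points along -x.
- nest_plunger: Plunger's place: a dark foam insert, 96 x 96 mm, 64 mm high, one of four in a square plywood case (2 by 2, any order, rim 2 mm below the foam), all immovable; hole in the middle 20 mm wide, 54 mm deep with a 3 mm bevel: the rod goes in, the head rests on the foam. The case lies left or right of the die. Origin: centre of the insert's underside, foam top at z = +64 mm; x, y along its sides.
- nest_ring: Extraction ring's place: a foam insert like the others (96 x 96 x 64 mm, in the case), with the smallest of the three shallow round cut-outs: 54 mm in diameter, 7 mm deep, blue bottom. Origin: centre of the insert's underside, the cut-out's floor at z = +57 mm, foam top at +64 mm; x, y along its sides.
- nest_body: Die body's place: a foam insert like the others (96 x 96 x 64 mm, in the case), with the middle-sized shallow round cut-out: 65 mm in diameter, 7 mm deep, blue bottom. Origin: centre of the insert's underside, the cut-out's floor at z = +57 mm, foam top at +64 mm; x, y along its sides.
- nest_base: Die base's place: a foam insert like the others (96 x 96 x 64 mm, in the case), with the largest shallow round cut-out: 76 mm in diameter, 7 mm deep, blue bottom; the nozzle passes above the foam. Origin: centre of the insert's underside, the cut-out's floor at z = +57 mm, foam top at +64 mm; x, y along its sides.
- mortar: Bystander between case and die, to be left alone: a white mortar 68 mm across, 30 mm high, with a pestle leaning in it up to 56 mm. Loose. Origin: centre of its underside.
- jar: Bystander between case and die, to be left alone: an amber jar with a white cap, 54 mm in diameter, 75 mm high. Loose. Origin: centre of its underside.
Not all that is in view belongs to the job. Leave any orange or purple look-alike of the die_ring alone. Leave any turquoise look-alike of the die_base alone.

How it is judged (in metres and radians):
On the way, in this order (a step that is already met when the one before it is completed fails the run):
1. the plunger is released, seated in its own cut-out (horizontal distance between die_plunger and nest_plunger below 0.01 m and z of die_plunger in the frame of nest_plunger between 0.06 and 0.068 m and angle between die_plunger's own z axis and vertical below 0.12 rad and contact force between die_plunger and the fingers below 0.05 N and linear speed of die_plunger below 0.03 m/s), for 0.2 s.
2. the extraction ring is released, seated in its own cut-out (horizontal distance between die_ring and nest_ring below 0.01 m and z of die_ring in the frame of nest_ring between 0.053 and 0.061 m and angle between die_ring's own z axis and vertical below 0.12 rad and contact force between die_ring and the fingers below 0.05 N and linear speed of die_ring below 0.03 m/s), for 0.2 s.
3. the die body is released, seated in its own cut-out (horizontal distance between die_body and nest_body below 0.01 m and z of die_body in the frame of nest_body between 0.053 and 0.061 m and angle between die_body's own z axis and vertical below 0.12 rad and contact force between die_body and the fingers below 0.05 N and linear speed of die_body below 0.03 m/s), for 0.2 s.
4. the die base is released, seated in its own cut-out (horizontal distance between die_base and nest_base below 0.01 m and z of die_base in the frame of nest_base between 0.053 and 0.061 m and angle between die_base's own z axis and vertical below 0.12 rad and contact force between die_base and the fingers below 0.05 N and linear speed of die_base below 0.03 m/s), for 0.2 s.
At the end, for the whole second after the job is handed in: Plunger, extraction ring, body and base each stand upright (within 0.12 rad), released and at rest, in their own foam insert: centre within 10 mm of the insert's, the plunger's head resting on the foam's top and the others on the floor of their cut-outs (within 4 mm of that height) (all of step 1 and all of step 2 and all of step 3 and all of step 4); the robot touches nothing.
It fails at once if a piece of the die is dropped (falls free faster than 0.6 m/s) ((linear speed of die_plunger above 0.6 m/s and contact force between die_plunger and the fingers below 0.01 N) or (linear speed of die_ring above 0.6 m/s and contact force between die_ring and the fingers below 0.01 N) or (linear speed of die_body above 0.6 m/s and contact force between die_body and the fingers below 0.01 N) or (linear speed of die_base above 0.6 m/s and contact force between die_base and the fingers below 0.01 N)).
It fails at once if a piece of the die is tipped over (angle between any of die_plunger, die_ring, die_body, die_base's own z axis and vertical above 0.7 rad).
It fails at once if the mortar is pushed about or knocked over (distance of mortar from where it was at the start of the episode above 0.02 m or angle between mortar's own z axis and vertical above 0.3 rad).
It fails at once if the jar is pushed about or knocked over (distance of jar from where it was at the start of the episode above 0.02 m or angle between jar's own z axis and vertical above 0.3 rad).
It also fails if it takes over 122 s, if anything falls off the work surface, if the arm or the gripper's body presses on something with over 40 N, if the wrist force passes 120 N, or if a joint passes its speed limit or range.

## Working session

There is one attempt and no reset: what is moved stays moved. The work goes in short steps, Python scripts to look and compute and a tool call to move; the robot and the scene stay as the last step left them, time stands still between calls to the robot, and variables do not carry over. Pictures are saved under pics/ and viewed, at most 17 in all, crops included, and the job is handed in when it is done.

Besides the shell and the picture viewer there is one more tool, called after "Request:" by a JSON object that holds its "method" and its "body". step_arm: Moves the arm, as the interface text tells. Shift numbers are shares of 0.05 m and turn numbers shares of 4 degrees, none past 1 either way. Its arguments: {"type":"object","properties":{"targets":{"type":"array"}},"required":["targets"]}

```bash
mkdir -p pics
cat > h.py <<'E'
import numpy as np, cv2
from workcell import readout, get_image, ctrl
def snap(n,f):
    d=get_image(n); cv2.imwrite(f'pics/{f}.png',cv2.cvtColor(np.asarray(d['pixels']),cv2.COLOR_RGB2BGR))
    np.savez(f'pics/{f}.npz',K=d['intrinsics'],k1=d['k1'],E=d['extrinsics'],p=d['pixels']); return d
def ld(f):
    z=np.load(f'pics/{f}.npz'); return dict(intrinsics=z['K'],k1=float(z['k1']),extrinsics=z['E'],pixels=z['p'])
def ray(d,uv):
    K=np.array(d['intrinsics']);k=float(d['k1']);E=np.array(d['extrinsics'])
    u=cv2.undistortPoints(np.array(uv,float).reshape(-1,1,2),K,np.array([k,0,0,0,0.]))[:,0]
    r=np.c_[u,np.ones(len(u))]@E[:3,:3]; c=-E[:3,:3].T@E[:3,3]; return c,r
def onz(d,uv,z):
    c,r=ray(d,uv); return (c+r*((z-c[2])/r[:,2])[:,None])
E
python3 - <<'E'
from h import *
a=snap('top','top0');b=snap('scene','scene0')
for d in(a,b):
    E=np.array(d['extrinsics']);print(np.array(d['intrinsics']).tolist(),d['k1'],(-E[:3,:3].T@E[:3,3]).round(),E[:3,:3].round(2).tolist())
o=readout.get_obs();print(o)
cv2.imwrite('pics/v0.png',cv2.resize(cv2.imread('pics/top0.png'),(800,600),interpolation=cv2.INTER_CUBIC))
E
```

```text
[[477.68322895700936, 0.0, 249.82914242157898], [0.0, 477.68322895700936, 189.15935315286112], [0.0, 0.0, 1.0]] -0.0946475976088488 [ 347.  -39. 1020.] [[0.09, -1.0, -0.0], [-0.97, -0.09, -0.2], [0.2, 0.02, -0.98]]
[[460.25473664884686, 0.0, 253.7071172830871], [0.0, 460.25473664884686, 195.05165510238325], [0.0, 0.0, 1.0]] -0.05836860372290171 [1068. -829.  755.] [[0.82, 0.57, 0.02], [0.33, -0.45, -0.83], [-0.46, 0.69, -0.56]]
{'t': 0.1, 'qpos': array([ 1.22498460e+00,  4.23777263e-01,  1.63058103e+00,  9.33505095e-06,
        1.08859476e+00, -1.89844071e-02]), 'qvel': array([ 2.51926918e-05, -9.36572156e-04, -9.75034139e-04,  1.03829468e-03,
        1.25511483e-03,  6.83147491e-04]), 'joint_torque': array([ 3.79467883e-04, -5.45613635e+01, -2.74324214e+01,  6.44343859e-02,
        1.88597903e-02,  1.05040695e-05]), 'ee_pos': array([200.53437153, 591.70298026, 403.98402924]), 'orientation': array([-5.11062459e-01, -3.09948604e+00,  2.09893327e-03]), 'ft_force': array([0.62361024, 0.35535581, 0.74861825]), 'moment': array([ 0.0140036 , -0.01924579,  0.0502312 ]), 'grasp_force': 0.0, 'width': 87.69577584860559}
```

View pics/v0.png

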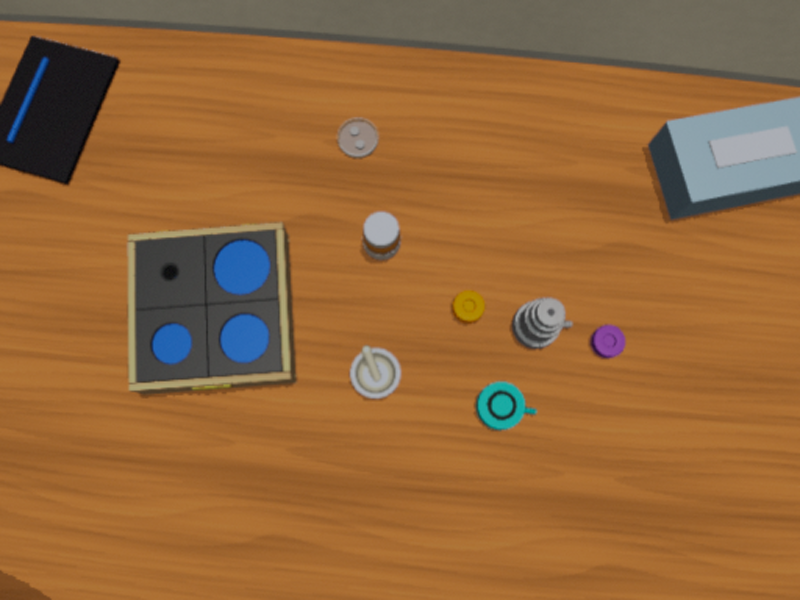

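View pics/scene0.png

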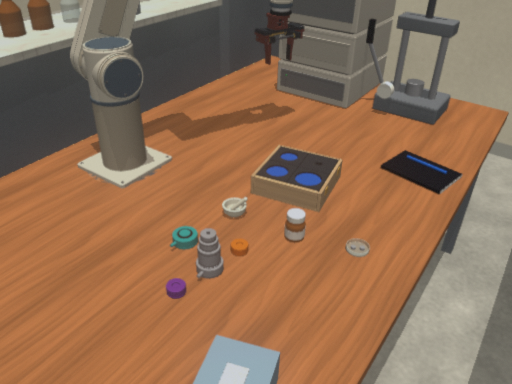

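The top view shows the case on the left: plunger hole at about (170,271), base nest (242,266), body nest (244,338), ring nest (172,343). The die's head is at (549,312) with the nozzle at (570,324). The jar is at (380,235), the mortar at (376,373), and the orange, purple and turquoise decoys surround the die.

```bash
cat > m.py <<'E'
from h import *
d=ld('top0');s=512/800
im=cv2.cvtColor(d['pixels'],cv2.COLOR_RGB2HSV)
bl=cv2.inRange(im,(100,150,80),(125,255,255))
for c in cv2.findContours(bl,0,1)[0]:
    if cv2.contourArea(c)>200:
        w=onz(d,c[:,0,:],57); (x,y),r=cv2.minEnclosingCircle(w[:,:2].astype(np.float32)); print('blue',x,y,r,w[:,:2].min(0),w[:,:2].max(0))
g=im[:,:,2]; roi=g[164:184,98:120]; m=(roi<25).astype(np.uint8); M=cv2.moments(m,True); print(m.sum(),roi.min(),roi.max())
print('hole',onz(d,[[98+M['m10']/M['m00'],164+M['m01']/M['m00']]],64))
print('case corners',onz(d,np.array([[128,232],[283,224],[293,383],[130,391]])*s,62))
P=np.array
print('head',onz(d,P([[549,312]])*s,110),'nozzle tip',onz(d,P([[571,324]])*s,16),'jar',onz(d,P([[381,225]])*s,75),'mortar',onz(d,P([[376,374]])*s,30),'orange',onz(d,P([[469,306]])*s,20),'purple',onz(d,P([[609,341]])*s,20),'turq',onz(d,P([[502,406]])*s,26))
st=im[180:230,320:375]; m=(st[:,:,1]<40).astype(np.uint8); 
cv2.imwrite('pics/v1.png',cv2.resize(cv2.cvtColor(d['pixels'][180:230,320:380],cv2.COLOR_RGB2BGR),None,fx=10,fy=10,interpolation=cv2.INTER_CUBIC))
E
python3 m.py
```

```text
blue 457.78955078125 261.21728515625 26.924226760864258 [431.40619732 234.60144486] [484.03710708 287.14028917]
blue 474.1430969238281 165.88302612304688 32.22486877441406 [442.47926054 134.2768092 ] [505.50742818 197.68333955]
blue 568.7981567382812 182.19247436523438 37.87632751464844 [532.45055139 144.4642052 ] [606.66221333 219.21322347]
blue 789.774658203125 529.1875 69.11781311035156 [722.05811831 510.72003314] [857.49121115 546.45892821]
53 13 69
hole [[551.30049464 275.18850907  64.        ]]
case corners [[601.25129411 341.24486043  62.        ]
 [630.65593841 132.18251855  62.        ]
 [420.46384392  93.7708026   62.        ]
 [389.69841    303.88576349  62.        ]]
head [[ 533.18924432 -219.83968203  110.        ]] nozzle tip [[ 538.46108185 -269.63706998   16.        ]] jar [[6.37029581e+02 4.64205523e-01 7.50000000e+01]] mortar [[445.02588138 -10.33688607  30.        ]] orange [[ 550.03683084 -127.76179283   20.        ]] purple [[ 518.86586154 -321.97868565   20.        ]] turq [[ 418.08935823 -180.50086269   26.        ]]
```

View pics/v1.png

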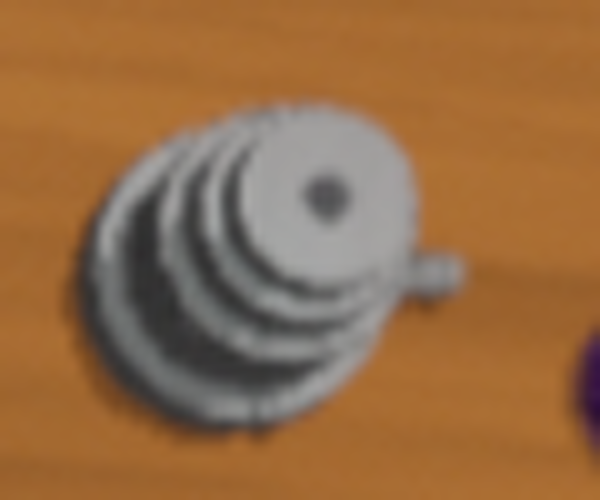

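Request:
{"method": "step_arm", "body": {"targets": [[[0.333,-0.813,0,0,0,-0.81,1],[0.333,-0.813,0,0,0,-0.81,1],[0.333,-0.813,0,0,0,-0.81,1],[0.333,-0.813,0,0,0,-0.81,1],[0.333,-0.813,0,0,0,-0.81,1]]]}}

```text
t: 0.72
ee_pos: [284.1, 387.3, 404.5]
orientation: [-0.945, -2.996, 0.001]
ft_force: [0.8, -0.4, 0.1]
width: 88.2
grasp_force: 0.0
```

Request:
{"method": "step_arm", "body": {"targets": [[[0.333,-0.813,0,0,0,-0.81,1],[0.333,-0.813,0,0,0,-0.81,1],[0.333,-0.813,0,0,0,-0.81,1],[0.333,-0.813,0,0,0,-0.81,1],[0.333,-0.813,0,0,0,-0.81,1]]]}}

```text
t: 1.35
ee_pos: [367.3, 184.0, 404.6]
orientation: [-1.358, -2.833, 0.0]
ft_force: [0.5, 0.3, -0.2]
width: 87.6
grasp_force: 0.0
```

Run:
```python
from h import *
d=snap('wrist','w0');E=np.array(d['extrinsics']);print((-E[:3,:3].T@E[:3,3]).round(),E[:3,:3].round(2).tolist());o=readout.get_obs();print(o['ee_pos'],o['orientation'])
```

```text
[321. 240. 385.] [[0.78, 0.63, -0.0], [0.6, -0.75, 0.27], [0.17, -0.21, -0.96]]
[368.21646229 181.20065746 404.50726312] [ 1.36209627e+00  2.82986585e+00 -2.71559917e-03]
```

View pics/w0.png

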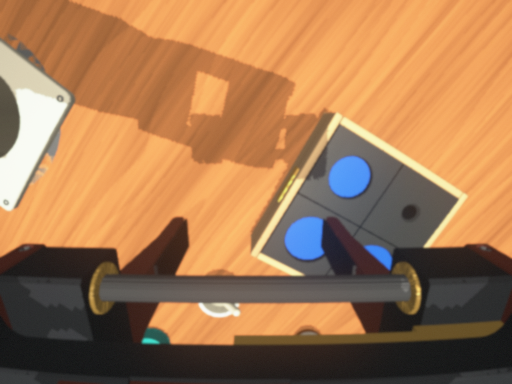

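The wrist view shows the ring nest at (349,176), the body nest at (304,238) and the plunger hole at (409,212), with the fingers in the lower half. I'll use it to cross-check the nest positions from the top camera.

Run:
```python
from h import *
d=ld('w0');im=cv2.cvtColor(d['pixels'],cv2.COLOR_RGB2HSV)
bl=cv2.inRange(im,(100,150,80),(125,255,255))
for c in cv2.findContours(bl,0,1)[0]:
    if cv2.contourArea(c)>200:
        w=onz(d,c[:,0,:],57); print('blue',cv2.minEnclosingCircle(w[:,:2].astype(np.float32)))
print(onz(d,[[409.5,212]],64),onz(d,[[338,115],[465,197]],62))
```

```text
blue ((571.8378295898438, 201.17091369628906), 27.42110252380371)
blue ((475.8223571777344, 162.5577392578125), 31.75181770324707)
blue ((459.7017517089844, 257.9995422363281), 26.524682998657227)
[[551.41083751 274.4867012   64.        ]] [[395.34843751 303.09941937  62.        ]
 [597.52146962 336.76180557  62.        ]]
```

Request:
{"method": "step_arm", "body": {"targets": [[[0.333,-0.813,0,0,0,-0.81,1],[0.333,-0.813,0,0,0,-0.81,1],[0.333,-0.813,0,0,0,-0.81,1],[0.333,-0.813,0,0,0,-0.81,1],[0.333,-0.813,0,0,0,-0.81,1]]]}}

```text
t: 2.02
ee_pos: [450.6, -19.2, 404.6]
orientation: [-1.744, -2.613, 0.0]
ft_force: [-0.4, 0.1, -0.6]
width: 87.8
grasp_force: 0.0
```

Request:
{"method": "step_arm", "body": {"targets": [[[0.333,-0.713,0,0,0,-0.81,1],[0.333,-0.713,0,0,0,-0.81,1],[0.333,-0.613,0,0,0,-0.81,1],[0.333,-0.613,0,0,0,-0.81,1],[0.333,-0.413,0,0,0,-0.81,1]]]}}

```text
t: 2.65
ee_pos: [533.9, -172.4, 404.3]
orientation: [-2.095, -2.34, 0.0]
ft_force: [-0.1, 1.1, -0.1]
width: 87.9
grasp_force: 0.0
```

Run:
```python
from h import *
d=snap('wrist','w1');E=np.array(d['extrinsics']);print((-E[:3,:3].T@E[:3,3]).round(),E[:3,:3].round(2).tolist());o=readout.get_obs();print(o['ee_pos'],o['orientation'])
```

```text
[ 525. -101.  385.] [[0.99, 0.11, -0.0], [0.11, -0.96, 0.27], [0.03, -0.27, -0.96]]
[ 535.70885688 -174.02442846  404.58315216] [2.09733788e+00 2.33604497e+00 2.88741288e-04]
```

View pics/w1.png

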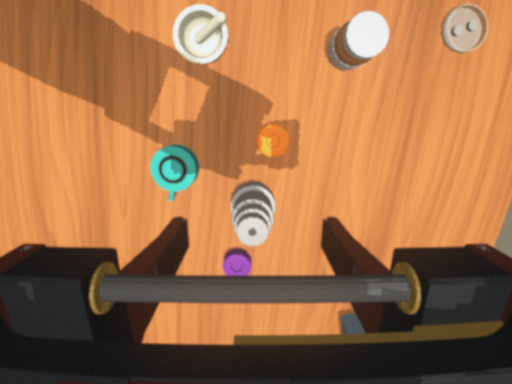

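The wrist view shows the head dot at (252,232) and the stack from (252,190) down. The fingers straddle x from about 185 to 325.

Run:
```python
from h import *
d=ld('w1')
print('head wrist',onz(d,[[252.5,232]],110),'body top edge back',onz(d,[[252,183]],26))
print('head top',onz(ld('top0'),[[352.35,199.05]],110))
im=cv2.cvtColor(d['pixels'],cv2.COLOR_RGB2HSV);m=(im[180:250,220:290,1]<45)&(im[180:250,220:290,2]>120)
t=m[40:,:];ys,xs=np.nonzero(t);print(xs.min()+220,xs.max()+220,ys.max()+220)
for r in range(180,250,6):
    q=np.nonzero(im[r,220:290,1]<60)[0]; print(r,q.min()+220 if len(q) else 0,q.max()+220 if len(q) else 0)
```

```text
head wrist [[ 536.53961575 -224.01425445  110.        ]] body top edge back [[ 531.28810357 -188.98262623   26.        ]]
head top [[ 534.61094711 -221.71483714  110.        ]]
233 272 245
180 0 0
186 242 263
192 235 270
198 233 273
204 231 274
210 232 274
216 232 272
222 233 272
228 235 269
234 237 267
240 241 263
246 0 0
```

Request:
{"method": "step_arm", "body": {"targets": [[[0,-0.5,0,0,0,0,1],[0,-0.48,-0.3,0,0,0,1],[0,0,-0.7,0,0,0,1],[0,0,-0.7,0,0,0,1],[0,0,-0.5,0,0,0,1]]]}}

```text
t: 3.32
ee_pos: [532.9, -219.6, 292.9]
orientation: [-2.09, -2.342, 0.001]
ft_force: [0.2, 0.9, 0.4]
width: 88.0
grasp_force: 0.0
```

Request:
{"method": "step_arm", "body": {"targets": [[[0,0,-0.2,0,0,0,1],[0,0,-0.1,0,0,0,0.8],[0,0,0,0,0,0,0.7],[0,0,0,0,0,0,0.6],[0,0,0,0,0,0,0.6]]]}}

```text
t: 3.95
ee_pos: [533.8, -220.2, 280.4]
orientation: [2.092, 2.342, 0.001]
ft_force: [-0.2, 0.7, 0.3]
width: 53.5
grasp_force: 0.0
```

Run:
```python
from h import *
o=readout.get_obs();print(o['ee_pos'],o['orientation'],o['width'])
d=snap('scene','s1');cv2.imwrite('pics/s1c.png',cv2.resize(cv2.imread('pics/s1.png')[170:300,140:290],None,fx=4,fy=4,interpolation=cv2.INTER_CUBIC))
```

```text
[ 533.80920307 -220.18128558  280.42101663] [2.09160047e+00 2.34244778e+00 6.18331656e-04] 53.50891491737942
```

View pics/s1c.png

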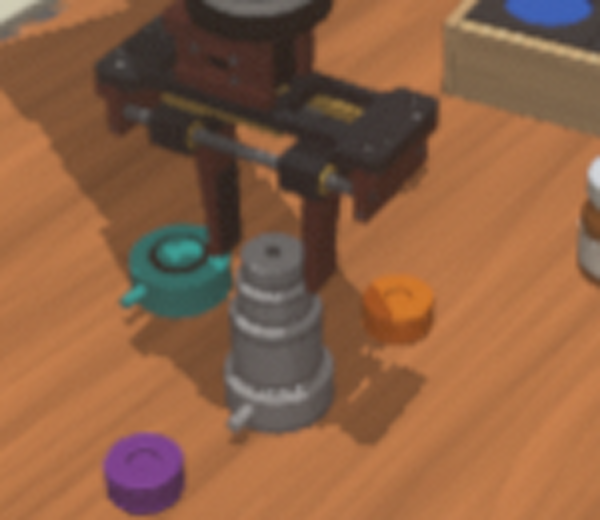

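The fingers straddle the head (centre about (275,255)) with tips at (222,245) and (318,285), well placed. I'll nudge by 2 mm, close and lift.

Request:
{"method": "step_arm", "body": {"targets": [[[0.02,-0.04,0,0,0,0,0.45],[0,0,0,0,0,0,0.4],[0,0,0,0,0,0,0.3],[0,0,0,0,0,0,0.2],[0,0,0,0,0,0,0]]]}}

```text
t: 4.62
ee_pos: [534.8, -222.2, 279.9]
orientation: [2.092, 2.343, 0.0]
ft_force: [1.0, 0.4, 1.4]
width: 35.0
grasp_force: 30.0
```

Request:
{"method": "step_arm", "body": {"targets": [[[0,0,0,0,0,0,0],[0,0,0,0,0,0,0],[0,0,0.1,0,0,0,0],[0,0,0.2,0,0,0,0],[0,0,0.3,0,0,0,0]]]}}

```text
t: 5.25
ee_pos: [534.3, -221.9, 310.1]
orientation: [-2.091, -2.342, 0.001]
ft_force: [-0.1, 0.2, -2.0]
width: 35.1
grasp_force: 30.0
```

Request:
{"method": "step_arm", "body": {"targets": [[[0,0,0.5,0,0,0,0],[0,0,0.6,0,0,0,0],[0,0.2,0.5,0,0,0,0],[0.03,0.4,0.2,0,0,0,0],[0.03,0.6,0,0,0,0,0]]]}}

```text
t: 5.88
ee_pos: [537.3, -161.1, 400.7]
orientation: [2.093, 2.342, 0.001]
ft_force: [0.3, 0.2, -2.3]
width: 35.4
grasp_force: 30.0
```

Request:
{"method": "step_arm", "body": {"targets": [[[0.03,0.8,0,0,0,0,0],[0.03,0.8,0,0,0,0,0],[0.03,0.8,0,0,0,0,0],[0.03,0.8,0,0,0,0,0],[0.03,0.8,0,0,0,0,0]]]}}

```text
t: 6.5
ee_pos: [544.2, 40.0, 399.3]
orientation: [-2.091, -2.343, 0.002]
ft_force: [0.7, 0.4, -1.1]
width: 35.4
grasp_force: 30.0
```

Request:
{"method": "step_arm", "body": {"targets": [[[0.03,0.8,0,0,0,0,0],[0.03,0.8,0,0,0,0,0],[0.03,0.8,0,0,0,0,0],[0.03,0.8,0,0,0,0,0],[0.03,0.75,0,0,0,0,0]]]}}

```text
t: 7.12
ee_pos: [551.4, 237.4, 399.2]
orientation: [-2.091, -2.343, 0.003]
ft_force: [0.4, -0.9, -1.2]
width: 35.3
grasp_force: 30.0
```

Request:
{"method": "step_arm", "body": {"targets": [[[0,0.5,0,0,0,0,0],[0,0.3,0,0,0,0,0],[0,0,-0.3,0,0,0,0],[0,0,-0.3,0,0,0,0],[0,0,0,0,0,0,0]]]}}

```text
t: 7.75
ee_pos: [552.0, 274.2, 367.4]
orientation: [-2.093, -2.341, 0.006]
ft_force: [-0.0, 1.0, -1.5]
width: 35.4
grasp_force: 30.0
```

Run:
```python
from h import *
o=readout.get_obs();print(o['ee_pos'],o['orientation'],o['width'])
a=snap('scene','s2');b=snap('top','t2');c=snap('wrist','w2')
P=lambda f,y,x,h,w:cv2.resize(cv2.imread(f'pics/{f}.png')[y:y+h,x:x+w],(400,400))
cv2.imwrite('pics/v2.png',np.hstack([P('s2',90,235,130,130),P('t2',130,60,130,130)]))
```

```text
[552.03589315 274.2364884  367.39363047] [-2.0926139  -2.34109039  0.00636643] 35.371404496425654
```

View pics/v2.png

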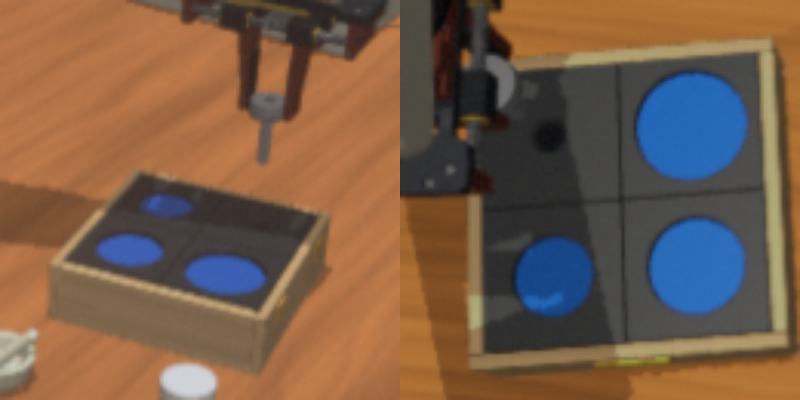

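The scene crop shows the plunger held rod-down (rod tip at about (263,161)). The top crop shows the hole at (549,135).

Run:
```python
from h import *
s=130/400
d=ld('s2');print('rod bottom',onz(d,[[263*s+235,160*s+90]],131.4),'mid',onz(d,[[265*s+235,122*s+90]],181-6))
# plumb: where a vertical line goes
E=d['extrinsics'];K=d['intrinsics']
for z in(181,131):
    p,_=cv2.projectPoints(np.array([[552.5,274.5,z]]),cv2.Rodrigues(E[:3,:3])[0],E[:3,3],K,np.array([d['k1'],0,0,0,0.]));print((p.ravel()-[235,90])/s)
# case hole in scene: nests
im=cv2.cvtColor(d['pixels'],cv2.COLOR_RGB2HSV);bl=cv2.inRange(im,(100,120,50),(125,255,255))
for f in('s2','scene0','t2'):
  d=ld(f);im=cv2.cvtColor(d['pixels'],cv2.COLOR_RGB2HSV);bl=cv2.inRange(im,(100,120,50),(125,255,255))
  for c in cv2.findContours(bl,0,1)[0]:
    if 80<cv2.contourArea(c)<2500:
        w=onz(d,c[:,0,:],57); print(f,cv2.minEnclosingCircle(w[:,:2].astype(np.float32)))
d=ld('t2');print(onz(d,[[149*s+60,135*s+130]],64))
```

```text
rod bottom [[551.48945358 274.96574971 131.4       ]] mid [[553.0707034  266.86077475 175.        ]]
[268.92855791 113.12632853]
[263.67002384 160.85432864]
s2 ((566.582275390625, 183.3053436279297), 36.496273040771484)
s2 ((472.75823974609375, 166.82460021972656), 30.10457420349121)
s2 ((818.863525390625, 477.33721923828125), 69.1756591796875)
scene0 ((566.582275390625, 183.3053436279297), 36.496273040771484)
scene0 ((472.75823974609375, 166.82460021972656), 30.10457420349121)
scene0 ((818.863525390625, 477.33721923828125), 69.1756591796875)
t2 ((457.71099853515625, 260.66143798828125), 27.340560913085938)
t2 ((474.1658935546875, 165.91403198242188), 32.885223388671875)
t2 ((568.9605712890625, 182.0999298095703), 38.44059371948242)
[[551.21110943 275.11321699  64.        ]]
```

Request:
{"method": "step_arm", "body": {"targets": [[[0.0,0.02,-0.5,0,0,0,0],[0,0,-0.4,0,0,0,0],[0,0,-0.3,0,0,0,0],[0,0,-0.2,0,0,0,0],[0,0,0,0,0,0,0]]]}}

```text
t: 8.52
ee_pos: [552.5, 276.3, 298.9]
orientation: [-2.092, -2.343, 0.002]
ft_force: [-0.6, -0.3, -1.6]
width: 35.4
grasp_force: 30.0
```

Request:
{"method": "step_arm", "body": {"targets": [[[0.0,0,-0.3,0,0,0,0],[0,0,-0.3,0,0,0,0],[0,0,-0.15,0,0,0,0],[0,0,-0.1,0,0,0,0],[0,0,0,0,0,0,0]]]}}

```text
t: 9.15
ee_pos: [552.5, 276.4, 256.8]
orientation: [-2.092, -2.343, 0.001]
ft_force: [-0.5, -0.0, -1.6]
width: 35.2
grasp_force: 30.0
```

No lateral force, so the rod is in. I'll ease down the last few mm.

Request:
{"method": "step_arm", "body": {"targets": [[[0,0,-0.06,0,0,0,0],[0,0,-0.04,0,0,0,0],[0,0,-0.02,0,0,0,0],[0,0,0,0,0,0,0],[0,0,0,0,0,0,0]]]}}

```text
t: 9.78
ee_pos: [552.6, 276.4, 251.3]
orientation: [2.092, 2.343, 0.0]
ft_force: [-0.5, 0.4, -0.9]
width: 35.4
grasp_force: 30.0
```

Request:
{"method": "step_arm", "body": {"targets": [[[0,0,-0.02,0,0,0,0],[0,0,-0.02,0,0,0,0],[0,0,0,0,0,0,0],[0,0,0,0,0,0,0],[0,0,0,0,0,0,0]]]}}

```text
t: 10.4
ee_pos: [552.6, 276.4, 249.8]
orientation: [2.092, 2.343, 0.0]
ft_force: [-1.9, -0.0, 5.4]
width: 34.8
grasp_force: 30.0
```

Request:
{"method": "step_arm", "body": {"targets": [[[0,0,0,0,0,0,0.45],[0,0,0,0,0,0,0.5],[0,0,0,0,0,0,0.6],[0,0,0,0,0,0,0.6],[0,0,0.2,0,0,0,0.6]]]}}

```text
t: 11.02
ee_pos: [552.3, 276.3, 258.8]
orientation: [-2.092, -2.343, 0.003]
ft_force: [-0.1, 0.6, 0.1]
width: 52.7
grasp_force: 0.0
```

Request:
{"method": "step_arm", "body": {"targets": [[[0,0,0.4,0,0,0,0.6],[0,0,0.6,0,0,0,0.6],[-0.02,-0.4,0.4,0,0,0,0.7],[-0.02,-0.6,0,0,0,0,0.8],[-0.02,-0.8,0,0,0,0,0.8]]]}}

```text
t: 11.65
ee_pos: [549.8, 186.2, 331.4]
orientation: [2.09, 2.344, 0.004]
ft_force: [0.9, -0.4, -0.8]
width: 70.1
grasp_force: 0.0
```

Run:
```python
from h import *
b=snap('top','t3');snap('scene','s3')
P=lambda f,y,x,h,w:cv2.resize(cv2.imread(f'pics/{f}.png')[y:y+h,x:x+w],(400,400))
cv2.imwrite('pics/v3.png',np.hstack([P('s3',130,235,130,130),P('t3',130,60,130,130)]))
```

```text
(no output)
```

View pics/v3.png

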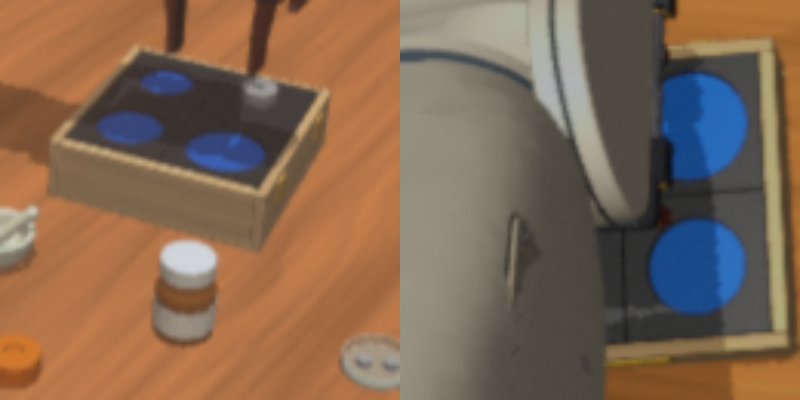

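The scene crop shows the plunger head seated flat on the foam at (260,90). Next is the ring.

Request:
{"method": "step_arm", "body": {"targets": [[[-0.03,-0.8,0,0,0,0,0.8],[-0.03,-0.8,0,0,0,0,0.8],[-0.03,-0.8,0,0,0,0,0.8],[-0.03,-0.8,0,0,0,0,0.8],[-0.03,-0.8,0,0,0,0,0.8]]]}}

```text
t: 12.38
ee_pos: [542.5, -14.3, 330.5]
orientation: [2.091, 2.343, 0.002]
ft_force: [-0.1, 0.1, -0.3]
width: 70.6
grasp_force: 0.0
```

Request:
{"method": "step_arm", "body": {"targets": [[[-0.03,-0.8,0,0,0,0,0.8],[-0.03,-0.8,0,0,0,0,0.8],[-0.03,-0.8,0,0,0,0,0.8],[-0.03,-0.8,0,0,0,0,0.8],[-0.03,-0.6,0,0,0,0,0.8]]]}}

```text
t: 13.0
ee_pos: [535.1, -204.8, 330.5]
orientation: [2.092, 2.341, 0.001]
ft_force: [-0.4, -0.3, -0.1]
width: 70.0
grasp_force: 0.0
```

Request:
{"method": "step_arm", "body": {"targets": [[[0,-0.36,0,0,0,0,0.8],[0,0,-0.4,0,0,0,0.8],[0,0,-0.4,0,0,0,0.8],[0,0,-0.3,0,0,0,0.7],[0,0,0,0,0,0,0.65]]]}}

```text
t: 13.62
ee_pos: [534.5, -221.1, 273.4]
orientation: [-2.091, -2.343, 0.001]
ft_force: [-0.2, -0.5, 0.4]
width: 58.1
grasp_force: 0.0
```

Run:
```python
from h import *
d=snap('wrist','w3');o=readout.get_obs();print(o['ee_pos'])
snap('scene','s4')
P=lambda f,y,x,h,w:cv2.resize(cv2.imread(f'pics/{f}.png')[y:y+h,x:x+w],(400,400))
cv2.imwrite('pics/v4.png',np.hstack([P('s4',190,150,110,110),P('w3',150,160,200,200)]))
```

```text
[ 534.81391234 -221.27178803  274.13677779]
```

View pics/v4.png

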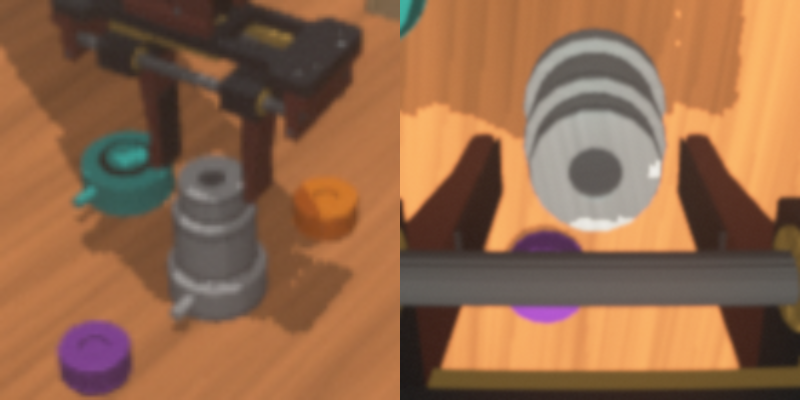

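The stack stands intact with the ring top at wrist pixel (258,236), and the fingers are either side of it.

Run:
```python
from h import *
d=ld('w3');print(onz(d,[[258.3,236]],94),onz(d,[[160+246.5,0]],94)[0][:0], onz(d,[[257.5,264]],94))
s=110/400;print(onz(ld('s4'),[[150+212*s,190+178*s]],94))
```

```text
[[ 536.34728566 -223.34126878   94.        ]] [] [[ 538.24865301 -243.86153236   94.        ]]
[[ 539.37034706 -226.71186367   94.        ]]
```

Request:
{"method": "step_arm", "body": {"targets": [[[0,-0.02,-0.1,0,0,0,0.62],[0,0,-0.06,0,0,0,0.6],[0,0,0,0,0,0,0.6],[0,0,0,0,0,0,0.6],[0,0,0,0,0,0,0.6]]]}}

```text
t: 14.35
ee_pos: [534.6, -222.6, 266.3]
orientation: [2.092, 2.343, 0.0]
ft_force: [-0.4, -0.2, 0.2]
width: 52.8
grasp_force: 0.0
```

Request:
{"method": "step_arm", "body": {"targets": [[[0.03,-0.02,0,0,0,0,0.52],[0,0,0,0,0,0,0.4],[0,0,0,0,0,0,0],[0,0,0,0,0,0,0],[0,0,0,0,0,0,0]]]}}

```text
t: 14.98
ee_pos: [536.3, -223.7, 266.3]
orientation: [2.092, 2.343, 0.0]
ft_force: [0.7, -0.8, -0.2]
width: 42.9
grasp_force: 30.0
```

Request:
{"method": "step_arm", "body": {"targets": [[[0,0,0.05,0,0,0,0],[0,0,0.1,0,0,0,0],[0,0,0.2,0,0,0,0],[0,0,0.4,0,0,0,0],[0,0,0.4,0,0,0,0]]]}}

```text
t: 15.6
ee_pos: [536.0, -223.6, 324.7]
orientation: [-2.092, -2.343, 0.0]
ft_force: [-0.2, 0.4, -0.9]
width: 43.0
grasp_force: 30.0
```

Request:
{"method": "step_arm", "body": {"targets": [[[0,0.3,0.2,0,0,0,0],[-0.12,0.6,0,0,0,0,0],[-0.12,0.8,0,0,0,0,0],[-0.12,0.8,0,0,0,0,0],[-0.12,0.8,0,0,0,0,0]]]}}

```text
t: 16.23
ee_pos: [511.3, -56.6, 333.7]
orientation: [-2.092, -2.343, 0.0]
ft_force: [1.2, 0.2, -2.8]
width: 43.3
grasp_force: 30.0
```

Request:
{"method": "step_arm", "body": {"targets": [[[-0.12,0.8,0,0,0,0,0],[-0.12,0.8,0,0,0,0,0],[-0.12,0.8,0,0,0,0,0],[-0.12,0.8,0,0,0,0,0],[-0.12,0.8,0,0,0,0,0]]]}}

```text
t: 16.85
ee_pos: [481.0, 143.3, 333.8]
orientation: [-2.092, -2.343, 0.0]
ft_force: [0.1, -1.0, -2.9]
width: 43.2
grasp_force: 30.0
```

Request:
{"method": "step_arm", "body": {"targets": [[[-0.12,0.8,0,0,0,0,0],[-0.12,0.8,0,0,0,0,0],[-0.12,0.5,0,0,0,0,0],[-0.11,0.26,0,0,0,0,0],[0,0,-0.4,0,0,0,0]]]}}

```text
t: 17.48
ee_pos: [458.2, 260.6, 314.6]
orientation: [2.09, 2.344, 0.004]
ft_force: [-0.9, -0.8, -2.4]
width: 42.7
grasp_force: 30.0
```

Request:
{"method": "step_arm", "body": {"targets": [[[0,0,-0.4,0,0,0,0],[0,0,-0.2,0,0,0,0],[0,0,0,0,0,0,0],[0,0,0,0,0,0,0],[0,0,0,0,0,0,0]]]}}

```text
t: 18.1
ee_pos: [458.9, 259.5, 284.4]
orientation: [2.092, 2.343, 0.002]
ft_force: [1.0, 0.2, -2.7]
width: 43.3
grasp_force: 30.0
```

Run:
```python
from h import *
o=readout.get_obs();print(o['ee_pos'],o['ft_force'],o['width'])
snap('scene','s5');snap('wrist','w5')
P=lambda f,y,x,h,w:cv2.resize(cv2.imread(f'pics/{f}.png')[y:y+h,x:x+w],(400,400))
cv2.imwrite('pics/v5.png',np.hstack([P('s5',110,235,110,110),P('w5',100,130,260,260)]))
```

```text
[458.85443681 259.45961112 284.37126572] [ 1.01722909  0.24614406 -2.72400825] 43.31264773637517
```

View pics/v5.png

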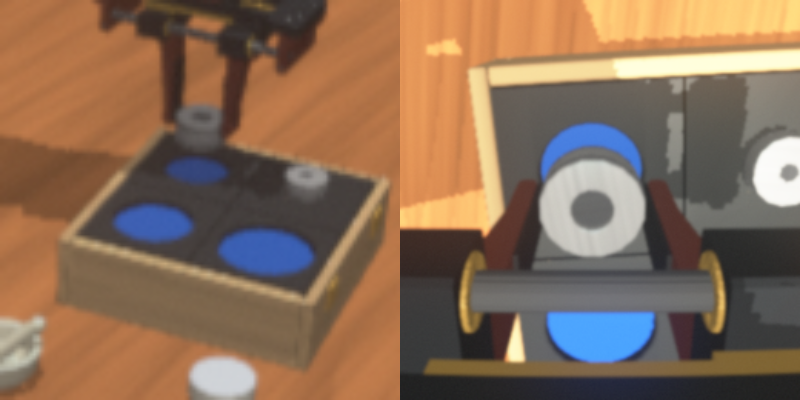

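The wrist view shows the held ring at crop (592,209), with the blue cut-out visible behind it (top edge at (591,124)).

Run:
```python
from h import *
d=ld('w5');im=cv2.cvtColor(d['pixels'],cv2.COLOR_RGB2HSV);bl=cv2.inRange(im,(100,120,50),(125,255,255));bl[212:]=0
c=max(cv2.findContours(bl,0,1)[0],key=cv2.contourArea)[:,0]
c=np.array([[x,c[c[:,0]==x,1].min()] for x in range(c[:,0].min(),c[:,0].max()+1)])
w=onz(d,c,57)[:,:2]
A=np.c_[2*w,np.ones(len(w))];s=np.linalg.lstsq(A,(w**2).sum(1),rcond=None)[0];print('cutout',s[:2],np.sqrt(s[2]+s[0]**2+s[1]**2))
print('ring',onz(d,[[254.8,235.9]],112))
```

```text
cutout [458.46119309 255.56284146] 27.497574888121015
ring [[458.47296404 260.21436758 112.        ]]
```

Request:
{"method": "step_arm", "body": {"targets": [[[0,-0.025,-0.2,0,0,0,0],[0,0,-0.2,0,0,0,0],[0,0,-0.1,0,0,0,0],[0,0,0,0,0,0,0],[0,0,0,0,0,0,0]]]}}

```text
t: 18.82
ee_pos: [458.7, 258.2, 258.7]
orientation: [-2.092, -2.343, -0.0]
ft_force: [0.2, -0.0, -2.4]
width: 43.2
grasp_force: 30.0
```

Request:
{"method": "step_arm", "body": {"targets": [[[0,0,-0.04,0,0,0,0],[0,0,-0.04,0,0,0,0],[0,0,-0.02,0,0,0,0],[0,0,0,0,0,0,0],[0,0,0,0,0,0,0]]]}}

```text
t: 19.45
ee_pos: [458.6, 258.2, 253.7]
orientation: [2.092, 2.343, 0.0]
ft_force: [0.2, -0.6, -2.4]
width: 43.2
grasp_force: 30.0
```

Request:
{"method": "step_arm", "body": {"targets": [[[0,0,-0.03,0,0,0,0],[0,0,-0.02,0,0,0,0],[0,0,0,0,0,0,0],[0,0,0,0,0,0,0],[0,0,0,0,0,0,0]]]}}

```text
t: 20.08
ee_pos: [458.6, 258.2, 251.3]
orientation: [-2.092, -2.343, -0.0]
ft_force: [-0.6, -1.4, 2.2]
width: 43.4
grasp_force: 30.0
```

Request:
{"method": "step_arm", "body": {"targets": [[[0,0,0,0,0,0,0.55],[0,0,0,0,0,0,0.65],[0,0,0,0,0,0,0.7],[0,0,0.1,0,0,0,0.7],[0,0,0.4,0,0,0,0.7]]]}}

```text
t: 20.7
ee_pos: [458.2, 258.0, 275.8]
orientation: [-2.092, -2.343, 0.003]
ft_force: [0.2, -0.3, 0.4]
width: 61.3
grasp_force: 0.0
```

Request:
{"method": "step_arm", "body": {"targets": [[[0,0,0.5,0,0,0,0.7],[0,-0.2,0.5,0,0,0,0.8],[0.12,-0.5,0.2,0,0,0,1],[0.12,-0.8,0,0,0,0,1],[0.12,-0.8,0,0,0,0,1]]]}}

```text
t: 21.32
ee_pos: [476.7, 142.3, 336.8]
orientation: [2.091, 2.344, 0.001]
ft_force: [0.4, 0.1, -0.7]
width: 87.8
grasp_force: 0.0
```

Request:
{"method": "step_arm", "body": {"targets": [[[0.12,-0.8,0,0,0,0,1],[0.12,-0.8,0,0,0,0,1],[0.12,-0.8,0,0,0,0,1],[0.12,-0.8,0,0,0,0,1],[0.12,-0.8,0,0,0,0,1]]]}}

```text
t: 21.95
ee_pos: [506.7, -58.2, 336.6]
orientation: [2.092, 2.343, 0.001]
ft_force: [1.2, 0.5, 0.9]
width: 88.1
grasp_force: 0.0
```

Request:
{"method": "step_arm", "body": {"targets": [[[0.12,-0.8,0,0,0,0,1],[0.12,-0.8,0,0,0,0,1],[0.12,-0.8,0,0,0,0,1],[0.12,-0.53,0,0,0,0,1],[0.11,-0.2,0,0,0,0,1]]]}}

```text
t: 22.58
ee_pos: [536.2, -214.6, 336.4]
orientation: [2.094, 2.341, 0.0]
ft_force: [-0.1, 0.7, 1.0]
width: 87.8
grasp_force: 0.0
```

Run:
```python
from h import *
o=readout.get_obs();print(o['ee_pos'],o['ft_force'],o['width'])
snap('scene','s6');snap('wrist','w6');snap('top','t6')
P=lambda f,y,x,h,w:cv2.resize(cv2.imread(f'pics/{f}.png')[y:y+h,x:x+w],(400,400))
cv2.imwrite('pics/v6.png',np.hstack([P('t6',130,60,130,130),P('w6',130,150,220,220)]))
```

```text
[ 536.22206079 -214.62017583  336.43491786] [-0.12961134  0.73035282  0.98588232] 87.84559594691113
```

View pics/v6.png

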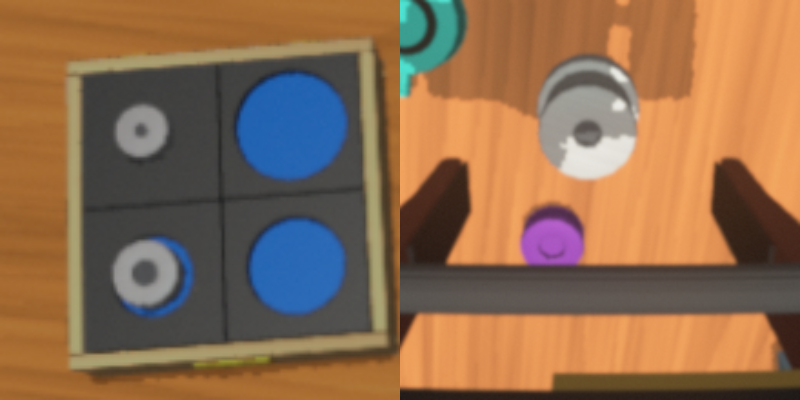

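The top view shows the plunger head at (141,131) and the ring at (146,273), both seated. The body top is at wrist crop (587,130). Checking the numbers next.

Run:
```python
from h import *
s=130/400;d=ld('t6')
print('plunger',onz(d,[[141*s+60-.4,131*s+130-.4]],80),'ring',onz(d,[[146*s+60-.4,273*s+130-.4]],79))
print('body',onz(ld('w6'),[[252.7,201.3]],72),'base edge',onz(ld('w6'),[[150+589*0+188*.55,130+55*.55]],26))
```

```text
plunger [[550.77326914 276.62244541  80.        ]] ring [[456.95339315 259.1263599   79.        ]]
body [[ 535.4409377  -221.51324689   72.        ]] base edge [[ 532.35263232 -189.39574897   26.        ]]
```

Request:
{"method": "step_arm", "body": {"targets": [[[0,-0.17,-0.3,0,0,0,1],[0,0,-0.6,0,0,0,1],[0,0,-0.6,0,0,0,1],[0,0,-0.5,0,0,0,1],[0,0,-0.18,0,0,0,0.9]]]}}

```text
t: 23.35
ee_pos: [535.3, -221.0, 225.0]
orientation: [-2.089, -2.342, 0.002]
ft_force: [-0.5, 0.3, 0.7]
width: 81.2
grasp_force: 0.0
```

Request:
{"method": "step_arm", "body": {"targets": [[[0,0,0,0,0,0,0.7],[0,0,0,0,0,0,0.62],[0,0,0,0,0,0,0.5],[0,0,0,0,0,0,0],[0,0,0,0,0,0,0]]]}}

```text
t: 23.98
ee_pos: [536.4, -221.9, 228.1]
orientation: [2.092, 2.343, 0.001]
ft_force: [-1.0, 0.6, 6.8]
width: 52.8
grasp_force: 30.0
```

Request:
{"method": "step_arm", "body": {"targets": [[[0,0,0,0,0,0,0],[0,0,0,0,0,0,0],[0,0,0.04,0,0,0,0],[0,0,0.06,0,0,0,0],[0,0,0.1,0,0,0,0]]]}}

```text
t: 24.6
ee_pos: [535.7, -221.7, 236.8]
orientation: [-2.091, -2.342, 0.001]
ft_force: [0.9, 0.4, -6.2]
width: 53.3
grasp_force: 30.0
```

Request:
{"method": "step_arm", "body": {"targets": [[[0,0,0.3,0,0,0,0],[0,0,0.5,0,0,0,0],[0,0,0.6,0,0,0,0],[-0.1,0.3,0.4,0,0,0,0],[-0.1,0.6,0.2,0,0,0,0]]]}}

```text
t: 25.22
ee_pos: [526.3, -177.1, 339.5]
orientation: [2.092, 2.339, 0.002]
ft_force: [-0.1, 1.2, -6.3]
width: 53.2
grasp_force: 30.0
```

Request:
{"method": "step_arm", "body": {"targets": [[[-0.1,0.8,0,0,0,0,0],[-0.1,0.8,0,0,0,0,0],[-0.1,0.8,0,0,0,0,0],[-0.1,0.8,0,0,0,0,0],[-0.1,0.8,0,0,0,0,0]]]}}

```text
t: 25.85
ee_pos: [500.8, 24.4, 338.2]
orientation: [2.092, 2.343, 0.001]
ft_force: [1.2, -0.2, -6.2]
width: 52.9
grasp_force: 30.0
```

Request:
{"method": "step_arm", "body": {"targets": [[[-0.1,0.8,0,0,0,0,0],[-0.1,0.8,0,0,0,0,0],[-0.1,0.6,0,0,0,0,0],[-0.1,0.4,0,0,0,0,0],[-0.1,0.22,0,0,0,0,0]]]}}

```text
t: 26.48
ee_pos: [475.8, 165.1, 338.0]
orientation: [2.091, 2.344, 0.001]
ft_force: [-0.3, -0.1, -6.1]
width: 53.3
grasp_force: 30.0
```

Request:
{"method": "step_arm", "body": {"targets": [[[0,0,-0.4,0,0,0,0],[0,0,-0.3,0,0,0,0],[0,0,-0.2,0,0,0,0],[0,0,0,0,0,0,0],[0,0,0,0,0,0,0]]]}}

```text
t: 27.1
ee_pos: [476.4, 164.1, 292.5]
orientation: [2.093, 2.343, 0.001]
ft_force: [0.5, -0.1, -6.2]
width: 53.1
grasp_force: 30.0
```

Run:
```python
from h import *
o=readout.get_obs();print(o['ee_pos'],o['ft_force'],o['width'])
snap('scene','s7');snap('wrist','w7')
P=lambda f,y,x,h,w:cv2.resize(cv2.imread(f'pics/{f}.png')[y:y+h,x:x+w],(400,400))
cv2.imwrite('pics/v7.png',np.hstack([P('s7',110,235,110,110),P('w7',100,130,260,260)]))
```

```text
[476.41596818 164.07450587 292.46030437] [ 0.49240078 -0.13188707 -6.22481457] 53.06698814314607
```

View pics/v7.png

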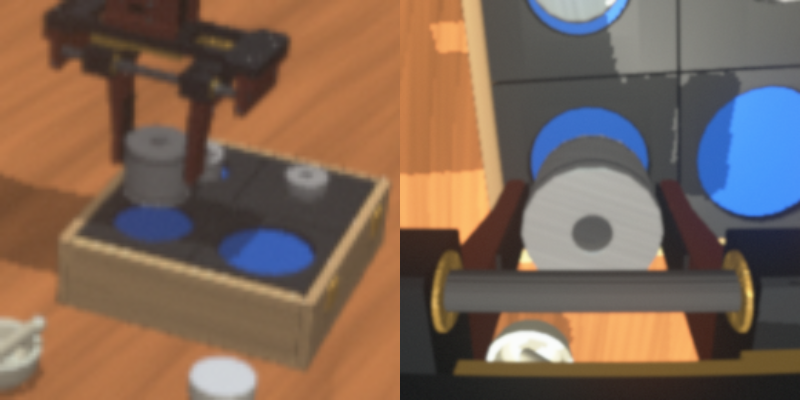

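The body is held over its cut-out (wrist crop centre x 591 against cut-out 590). I'll lower it.

Request:
{"method": "step_arm", "body": {"targets": [[[-0.015,0,-0.2,0,0,0,0],[0,0,-0.2,0,0,0,0],[0,0,-0.1,0,0,0,0],[0,0,0,0,0,0,0],[0,0,0,0,0,0,0]]]}}

```text
t: 27.82
ee_pos: [475.5, 164.2, 267.2]
orientation: [2.092, 2.343, 0.0]
ft_force: [0.7, -0.3, -6.3]
width: 53.2
grasp_force: 30.0
```

Request:
{"method": "step_arm", "body": {"targets": [[[0,0,-0.04,0,0,0,0],[0,0,-0.04,0,0,0,0],[0,0,-0.02,0,0,0,0],[0,0,0,0,0,0,0],[0,0,0,0,0,0,0]]]}}

```text
t: 28.45
ee_pos: [475.4, 164.2, 262.2]
orientation: [2.092, 2.343, 0.0]
ft_force: [-0.1, 0.3, -6.0]
width: 53.3
grasp_force: 30.0
```

Request:
{"method": "step_arm", "body": {"targets": [[[0,0,-0.03,0,0,0,0],[0,0,-0.03,0,0,0,0],[0,0,-0.02,0,0,0,0],[0,0,0,0,0,0,0],[0,0,0,0,0,0,0]]]}}

```text
t: 29.08
ee_pos: [475.3, 164.2, 259.1]
orientation: [2.092, 2.343, 0.0]
ft_force: [-5.3, -0.7, 7.6]
width: 53.3
grasp_force: 30.0
```

Request:
{"method": "step_arm", "body": {"targets": [[[0,0,0,0,0,0,0.62],[0,0,0,0,0,0,0.7],[0,0,0,0,0,0,0.8],[0,0,0.2,0,0,0,0.8],[0,0,0.4,0,0,0,0.8]]]}}

```text
t: 29.7
ee_pos: [475.2, 164.1, 288.4]
orientation: [-2.092, -2.343, 0.002]
ft_force: [1.0, 0.5, 0.6]
width: 70.3
grasp_force: 0.0
```

Request:
{"method": "step_arm", "body": {"targets": [[[0,0,0.6,0,0,0,0.8],[0,-0.3,0.4,0,0,0,1],[0.1,-0.6,0,0,0,0,1],[0.1,-0.8,0,0,0,0,1],[0.1,-0.8,0,0,0,0,1]]]}}

```text
t: 30.32
ee_pos: [490.5, 38.2, 339.0]
orientation: [2.091, 2.343, 0.001]
ft_force: [0.7, 0.6, -0.2]
width: 88.2
grasp_force: 0.0
```

Request:
{"method": "step_arm", "body": {"targets": [[[0.1,-0.8,0,0,0,0,1],[0.1,-0.8,0,0,0,0,1],[0.1,-0.8,0,0,0,0,1],[0.1,-0.8,0,0,0,0,1],[0.1,-0.8,0,0,0,0,1]]]}}

```text
t: 30.95
ee_pos: [515.5, -162.2, 338.9]
orientation: [2.092, 2.343, 0.001]
ft_force: [-0.2, 0.6, -0.2]
width: 87.9
grasp_force: 0.0
```

Request:
{"method": "step_arm", "body": {"targets": [[[0.1,-0.5,0,0,0,0,1],[0.1,-0.3,-0.2,0,0,0,1],[0.1,0,-0.5,0,0,0,1],[0.1,0,-0.4,0,0,0,1],[0,0,0,0,0,0,1]]]}}

```text
t: 31.58
ee_pos: [535.0, -200.1, 281.3]
orientation: [-2.089, -2.342, 0.002]
ft_force: [0.2, -0.2, 0.4]
width: 87.7
grasp_force: 0.0
```

Run:
```python
from h import *
o=readout.get_obs();print(o['ee_pos'],o['ft_force'],o['width'])
snap('wrist','w8');snap('top','t8')
P=lambda f,y,x,h,w:cv2.resize(cv2.imread(f'pics/{f}.png')[y:y+h,x:x+w],(400,400))
cv2.imwrite('pics/v8.png',np.hstack([P('t8',130,60,130,130),P('w8',100,150,220,220)]))
```

```text
[ 535.04409316 -200.13476182  281.3326927 ] [ 0.18543899 -0.20978513  0.39450374] 87.71615744965263
```

View pics/v8.png

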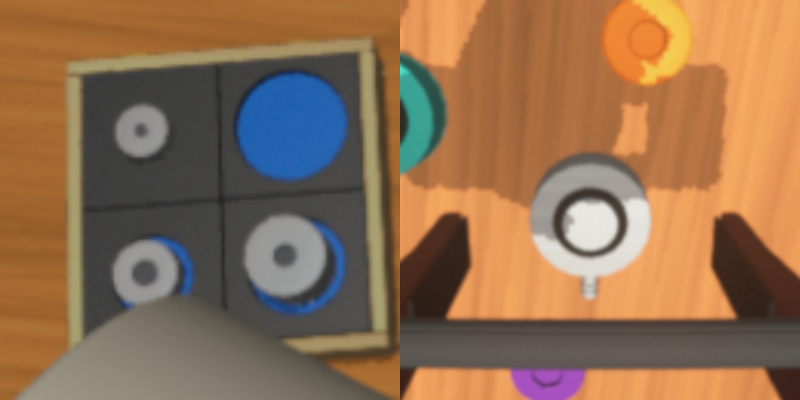

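The body is seated at (285,255) in the top crop. The base is at wrist crop (590,220) with the nozzle at (589,287), square to the closing line.

Run:
```python
from h import *
d=ld('w8');print(onz(d,[[254.2,221.8]],29),onz(d,[[253.8,100+218*.55]],26))
```

```text
[[ 535.77901572 -222.11728795   29.        ]] [[ 535.30921583 -221.46074924   26.        ]]
```

Request:
{"method": "step_arm", "body": {"targets": [[[0,-0.42,0,0,0,0,1],[0,0,-0.4,0,0,0,1],[0,0,-0.3,0,0,0,1],[0,0,0,0,0,0,1],[0,0,0,0,0,0,1]]]}}

```text
t: 32.3
ee_pos: [535.5, -222.1, 248.5]
orientation: [2.092, 2.343, 0.0]
ft_force: [0.4, -0.4, 0.1]
width: 87.9
grasp_force: 0.0
```

Request:
{"method": "step_arm", "body": {"targets": [[[0,0,-0.4,0,0,0,1],[0,0,-0.4,0,0,0,1],[0,0,-0.2,0,0,0,1],[0,0,-0.1,0,0,0,0.9],[0,0,0,0,0,0,0.8]]]}}

```text
t: 32.92
ee_pos: [535.3, -221.8, 192.7]
orientation: [-2.092, -2.343, 0.0]
ft_force: [0.2, 0.6, 0.7]
width: 72.3
grasp_force: 0.0
```

Request:
{"method": "step_arm", "body": {"targets": [[[0,0,0,0,0,0,0.7],[0,0,0,0,0,0,0.6],[0,0,0,0,0,0,0.3],[0,0,0,0,0,0,0],[0,0,0,0,0,0,0]]]}}

```text
t: 33.55
ee_pos: [535.7, -221.9, 193.6]
orientation: [2.092, 2.343, 0.001]
ft_force: [2.0, -0.3, 1.2]
width: 63.2
grasp_force: 30.0
```

Request:
{"method": "step_arm", "body": {"targets": [[[0,0,0,0,0,0,0],[0,0,0,0,0,0,0],[0,0,0.04,0,0,0,0],[0,0,0.06,0,0,0,0],[0,0,0.1,0,0,0,0]]]}}

```text
t: 34.17
ee_pos: [534.7, -221.6, 202.7]
orientation: [-2.091, -2.342, 0.001]
ft_force: [-0.4, 0.1, -6.7]
width: 63.5
grasp_force: 30.0
```

Request:
{"method": "step_arm", "body": {"targets": [[[0,0,0.3,0,0,0,0],[0,0,0.5,0,0,0,0],[0,0,0.6,0,0,0,0],[0.058,0.3,0.6,0,0,0,0],[0.058,0.6,0.4,0,0,0,0]]]}}

```text
t: 34.8
ee_pos: [541.4, -177.2, 325.8]
orientation: [2.093, 2.34, 0.002]
ft_force: [0.5, 0.1, -7.0]
width: 63.8
grasp_force: 30.0
```

Request:
{"method": "step_arm", "body": {"targets": [[[0.058,0.8,0,0,0,0,0],[0.058,0.8,0,0,0,0,0],[0.058,0.8,0,0,0,0,0],[0.058,0.8,0,0,0,0,0],[0.058,0.8,0,0,0,0,0]]]}}

```text
t: 35.42
ee_pos: [555.4, 24.4, 324.2]
orientation: [2.092, 2.343, 0.001]
ft_force: [0.5, 0.4, -6.4]
width: 63.3
grasp_force: 30.0
```

Request:
{"method": "step_arm", "body": {"targets": [[[0.058,0.8,0,0,0,0,0],[0.058,0.8,0,0,0,0,0],[0.058,0.7,0,0,0,0,0],[0.058,0.5,0,0,0,0,0],[0.058,0.35,0,0,0,0,0]]]}}

```text
t: 36.05
ee_pos: [570.0, 181.8, 324.0]
orientation: [2.091, 2.344, 0.001]
ft_force: [-0.3, -0.9, -6.2]
width: 63.5
grasp_force: 30.0
```

Request:
{"method": "step_arm", "body": {"targets": [[[0,0,-0.3,0,0,0,0],[0,0,-0.3,0,0,0,0],[0,0,-0.2,0,0,0,0],[0,0,0,0,0,0,0],[0,0,0,0,0,0,0]]]}}

```text
t: 36.67
ee_pos: [570.4, 180.4, 283.2]
orientation: [2.093, 2.343, 0.0]
ft_force: [-0.0, 0.1, -6.2]
width: 63.2
grasp_force: 30.0
```

Run:
```python
from h import *
o=readout.get_obs();print(o['ee_pos'],o['ft_force'],o['width'])
snap('scene','s9');snap('wrist','w9')
P=lambda f,y,x,h,w:cv2.resize(cv2.imread(f'pics/{f}.png')[y:y+h,x:x+w],(400,400))
cv2.imwrite('pics/v9.png',np.hstack([P('s9',110,235,110,110),P('w9',100,130,260,260)]))
```

```text
[570.37201923 180.35261242 283.20866863] [-2.91898049e-03  1.22376248e-01 -6.21742855e+00] 63.19834005733034
```

View pics/v9.png

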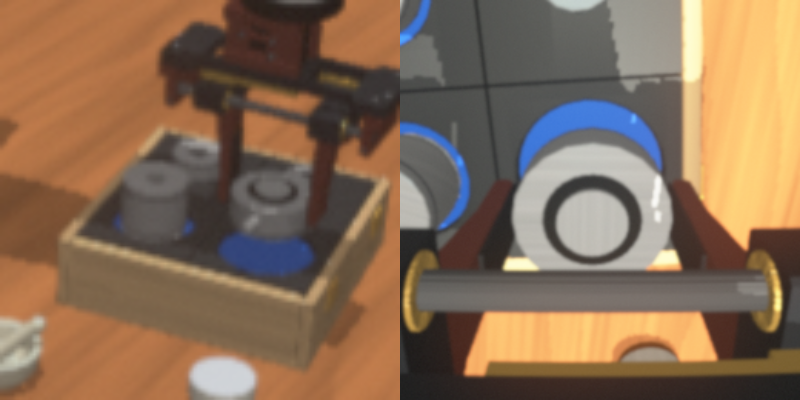

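The base is centred over its cut-out (591 against 590 in the wrist crop) and its bottom is about 26 mm above the foam. I'll lower it.

Request:
{"method": "step_arm", "body": {"targets": [[[0,0,-0.2,0,0,0,0],[0,0,-0.15,0,0,0,0],[0,0,-0.1,0,0,0,0],[0,0,0,0,0,0,0],[0,0,0,0,0,0,0]]]}}

```text
t: 37.4
ee_pos: [570.3, 180.7, 260.7]
orientation: [2.092, 2.343, 0.0]
ft_force: [-0.6, 0.3, -6.5]
width: 63.3
grasp_force: 30.0
```

Request:
{"method": "step_arm", "body": {"targets": [[[0,0,-0.05,0,0,0,0],[0,0,-0.05,0,0,0,0],[0,0,-0.04,0,0,0,0],[0,0,0,0,0,0,0],[0,0,0,0,0,0,0]]]}}

```text
t: 38.02
ee_pos: [570.2, 180.7, 253.7]
orientation: [2.092, 2.343, 0.0]
ft_force: [-0.3, 0.2, -6.0]
width: 63.6
grasp_force: 30.0
```

Request:
{"method": "step_arm", "body": {"targets": [[[0,0,-0.03,0,0,0,0],[0,0,-0.03,0,0,0,0],[0,0,-0.01,0,0,0,0],[0,0,0,0,0,0,0],[0,0,0,0,0,0,0]]]}}

```text
t: 38.65
ee_pos: [570.2, 180.7, 250.6]
orientation: [2.092, 2.343, 0.0]
ft_force: [-2.1, -0.4, 1.6]
width: 63.6
grasp_force: 30.0
```

Contact at the expected height. Release and go up, then away.

Request:
{"method": "step_arm", "body": {"targets": [[[0,0,0,0,0,0,0.74],[0,0,0,0,0,0,0.8],[0,0,0,0,0,0,0.85],[0,0,0.2,0,0,0,0.85],[0,0,0.4,0,0,0,0.85]]]}}

```text
t: 39.28
ee_pos: [570.0, 180.6, 280.7]
orientation: [-2.092, -2.343, 0.002]
ft_force: [0.7, 0.1, 0.3]
width: 74.6
grasp_force: 0.0
```

Request:
{"method": "step_arm", "body": {"targets": [[[0,0,0.8,0,0,0,0.85],[0,0,0.8,0,0,0,0.85],[0,-0.7,0,0,0,0,0.85],[0,-0.8,0,0,0,0,0.85],[0,-0.8,0,0,0,0,0.85]]]}}

```text
t: 39.9
ee_pos: [570.1, 64.7, 362.1]
orientation: [2.091, 2.343, 0.003]
ft_force: [-0.1, -0.6, -0.8]
width: 74.9
grasp_force: 0.0
```

Request:
{"method": "step_arm", "body": {"targets": [[[0,-0.8,0,0,0,0,0.85],[0,-0.8,0,0,0,0,0.85],[0,-0.7,0,0,0,0,0.85],[0,0,0,0,0,0,0.85],[0,0,0,0,0,0,0.85]]]}}

```text
t: 40.52
ee_pos: [570.2, -49.0, 361.1]
orientation: [2.092, 2.342, 0.001]
ft_force: [0.6, -0.5, 0.6]
width: 74.4
grasp_force: 0.0
```

Run:
```python
from h import *
snap('top','t10');snap('scene','s10')
P=lambda f,y,x,h,w:cv2.resize(cv2.imread(f'pics/{f}.png')[y:y+h,x:x+w],(400,400))
cv2.imwrite('pics/v10.png',np.hstack([P('t10',130,60,130,130),P('s10',110,235,130,130)]))
```

```text
(no output)
```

View pics/v10.png

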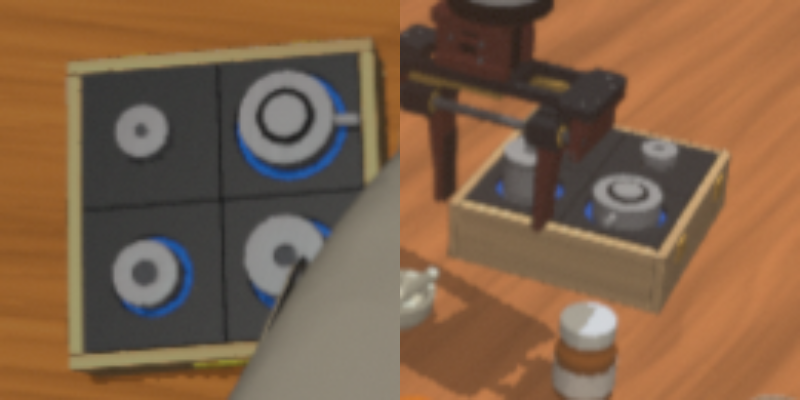

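All four pieces are seated upright: plunger (141,131), base (287,117), ring (146,273) and body (285,255) in the top crop. The jar and mortar are undisturbed.

```bash
python3 -c "
from h import *
print(ctrl.close_job())"
```

```text
the job is handed in; nothing more can be done
None
```

The job is handed in: the plunger, ring, body and base each sit upright in their own foam cut-out, the jar and mortar are still in place, and the arm is clear; the judge's result was not shown to me.

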